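# Press the maker's mark into a clamped rail with a sprung marking punch

### The job

Take the marking punch from its stand and press its rectangular steel foot squarely into the middle of the four pencil corners on the clamped wooden rail, long sides along the rail, touching the wood nowhere else. Feel for the surface, hold an even push of about 13 newtons for two seconds (never over 22), then lift straight up well clear without sliding. Set the punch upright back in the pocket of its stand, let go, and leave the mallet, glue bottle and offcut alone.

Things in the scene. Friction and masses are not known exactly. Their poses are not given: they have to be found in the camera images.
- punch_grip (a point): Marking punch standing in its stand, 92 mm tall, 0.2 to 0.35 kg: dark-wood handle of square section 26 x 26 mm, brass collar below, domed knob on top. This point is on its axis, 60 mm above the foot's underside (unloaded); the straight part to grip runs from 29 to 74 mm above it. z up along the handle; x, y across its flats, y along the foot's long side.
- foot: The punch's steel foot, 22 (x) x 34 (y) x 10 mm thick; origin at the centre of its flat underside, z up along the punch. It slides up to 10 mm towards the handle against a spring: gives from about 5 N, then 1.6 N more per mm (13 N at 5 mm); at 10 mm (21 N) it is solid. It does not turn against the handle.
- mark (a point): Point on the jig's bed straight below the middle of the four pencil corners, which outline 34 (x) by 46 mm (y) on the rail's top. y runs along the rail (238 mm), x across it (98 mm), z up. The rail's flat level top is 20 to 40 mm above this point: its thickness differs each time and is not measured.
- jig: Fixed holding jig that holds the wooden rail: plywood bed 150 (x) x 290 (y) x 18 mm, fence along its +x edge and stops at its ends, all at most 22 mm above the bed; origin at the centre of the bed's underside, on the bench.
- seat (a point): The punch's stand, fixed to the bench: wooden plate 90 x 90 x 8 mm with a rectangular pocket on top, 30 (x) x 42 mm (y) inside, its rim 10 mm high and 6 mm thick. This point is the centre of the pocket's floor, 8 mm above the bench; y along the pocket's long side.
- mallet: Bystander: a turned wooden mallet standing on its head, 68 mm across, 180 mm tall; origin at the centre of its underside.
- glue: Bystander: a white glue bottle, 60 mm across, 160 mm tall; origin at the centre of its underside.
- offcut: Bystander: a wooden offcut 90 x 50 x 30 mm; origin at the centre of its underside.
Not all that is in view belongs to the job. Of the things like the part that bears punch_grip, leave any that is pink; of the rest the smaller one is meant.

How it is judged:
On the way, in this order (a step that is already met when the one before it is completed fails the run):
1. the punch is lifted out of its stand (z of foot in the frame of seat above 0.03 m), for 0.1 s.
2. the foot presses the rail with 9 to 17 N for 1 s on end, within 6 mm of the middle of the corners, long side within 0.12 rad of the rail's length, upright within 0.06 rad (contact force between foot and anything else between 9 and 17 N and horizontal distance between foot and mark below 0.006 m and z of foot in the frame of mark between 0.015 and 0.045 m and angle between the y axis of foot and the y axis of mark, either way round below 0.12 rad and angle between foot's own z axis and vertical below 0.06 rad), for 1 s.
3. the punch is lifted straight up, its foot to 55 mm above the jig's bed, within 20 mm of the mark seen from above (z of foot in the frame of mark above 0.055 m and horizontal distance between foot and mark below 0.02 m).
At the end, for the whole second after the job is handed in: The punch stands upright (within 0.08 rad), at rest and released in its stand's pocket: foot on the pocket's floor (within 3 mm) and within 9 mm of its centre (horizontal distance between foot and seat below 0.009 m and z of foot in the frame of seat below 0.003 m and angle between foot's own z axis and vertical below 0.08 rad and linear speed of foot below 0.02 m/s and contact force between the fingers and anything else below 0.1 N); the robot touches nothing.
It fails at once if the foot is pressed on anything with more than 22 N (contact force between foot and anything else above 22 N).
It fails at once if the foot touches or slides onto anything (over 1.5 N) more than 9 mm from the middle of the mark, other than its stand (contact force between foot and anything else above 1.5 N and horizontal distance between foot and seat above 0.04 m and horizontal distance between foot and mark above 0.009 m).
It fails at once if the foot slides (faster than 30 mm/s) while it is pressed on the rail with over 7 N (contact force between foot and anything else above 7 N and horizontal distance between foot and seat above 0.04 m and linear speed of foot above 0.03 m/s).
It fails at once if the punch is pressed on the rail (over 7 N) while leaning more than 0.12 rad (contact force between foot and anything else above 7 N and horizontal distance between foot and seat above 0.04 m and angle between foot's own z axis and vertical above 0.12 rad).
It fails at once if a bystander is moved by more than 20 mm (distance of any of mallet, glue, offcut from where it was at the start of the episode above 0.02 m).
It also fails if it takes over 59 s, if anything falls off the work surface, if the arm or the gripper's body presses on something with over 40 N, if the wrist force passes 120 N, or if a joint passes its speed limit or range.

### The arm

A 6-joint arm with a two-finger parallel gripper is mounted at the origin on the work surface. World frame = base frame: x ahead of the robot, y to its left, z up, the work surface at z = 0. Lengths are in m, angles in rad, forces in N, time in s.
With the tool pointing down it reaches from about 0.3 to 1 m from the base axis. Payload 5.1 kg.
Tool frame: the origin (TCP) lies at the very end of the fingers, on their centre line; the grasp point (between the pads) lies 19 mm behind it; z points along the fingers, y is the line along which they close (so a half turn about z gives the same grasp; the last joint's range is limited). The gripper opens to 95 mm and grips with 3 to 60 N. Pads are 20 mm wide; open, the fingers measure 119 mm over their backs; the gripper's body (75 mm by 180 mm) begins 59 mm behind the grasp point.
Start: joints at [-1.376, 0.124, 1.65, -0, 1.367, -0.083], TCP at [0.178, -0.625, 0.215] pointing down, gripper open.
Joint ranges: [-2.61, 2.61], [-1.02, 2.33], [0.03, 2.71], [-1.35, 4.49], [0.32, 2.68], [-2.91, 2.91]. Speed limits (rad/s): [2.57, 2.57, 3.14, 3.14, 3.14, 3.14].

### API

Orientations are given as a 3x3 rotation matrix whose columns are the frame's x, y, z axes.
In Python, from cell import telemetry, optics, env gives the robot as it stands.
- The arm moves only by the shell command python3 -m creep 'ROWS'. ROWS is JSON, a list of rows, each an object of numbers: "tx", "ty", "tz": the shift along the tool's x, y, z in cm; "wx", "wy", "wz": the turn, a rotation vector about the tool's x, y, z in rad; "gripper": the finger opening in cm, from 0 to 9.51. A call has 1 to 5 rows; each row shifts and turns the commanded pose from where the row before left it, along the tool's axes as they then stand; what a row does not reach is not made up. A row lasts 1/12 s, in which the tool goes at most 41.7 mm and 7.16 degrees, less where a joint would pass 70% of its speed; a pose out of reach is approached as far as the arm can. A call with a gripper value outside its range is refused whole. The fingers move at their own pace and stop on an object; the grip force is fixed at half the most. Time passes only in rows, so rows that do not move let the fingers close. It gives the time, the measured TCP pose, the force, the opening and the grip force at its end, in the units of the state.
- telemetry.get_state(): the state, without advancing time (a new reading comes with each control period).
- optics.capture(name): name is "scene" or "top"; returns (picture, depth): 400x640x3 uint8, red, green, blue; 400x640 float32, m along the optical axis (not along the pixel's ray), 0 where there is no reading.
- optics.calibration(name): a dict with "fov_y" (degrees; the focal length in pixels is half the picture's height over the tangent of half this angle, whatever the lens; pixels are square), "cx", "cy" (the principal point, pixels), "R" (3x3) and "t" (3): a world point X has camera coordinates R X + t. Camera axes: x right, y down, z forward; pixel columns grow to the right and rows downward; lengths in m; the calibration is good to about 2 mm. A picture is of the moment at which its call begins. calibration takes no time and is no camera call.
- env.sign_off(): hands the job in; it is judged then, once.
The state is a dict: "time_s": time; "joints": joint angles; "joint_vel": joint speeds; "tau": joint torques, N m; "ee_pos": TCP position; "ee_rot": TCP orientation; "contact_force": force on the tool from outside, world axes, zero at the start; "moment": the same for the moment, N m; "finger_gap": finger opening in m; "gripper_force": force on a finger pad.
Only numpy, scipy, OpenCV 4.12 (cv2) and the standard library are available. Lean on these libraries where they do the work, as an engineer would, in place of code of your own. Each camera call takes 0.05 s, during which the arm holds its last target. There are 200 camera calls.

## Working session

There is one attempt and no reset: what is moved stays moved. The work goes in short steps, Python scripts to look and compute and a shell command to move; the robot and the scene stay as the last step left them, time stands still between calls to the robot, and variables do not carry over. Pictures are saved under pics/ and viewed, at most 10 in all, crops included, and the job is handed in when it is done.

```bash
mkdir -p pics; ls; python3 - <<'E'
from cell import telemetry, optics
import cv2,numpy as np
for n in("scene","top"):
    p,d=optics.capture(n); np.savez(f"pics/{n}0.npz",p=p,d=d); cv2.imwrite(f"pics/{n}0.png",p[:,:,::-1]); print(n,optics.calibration(n))
s=telemetry.get_state();print(s["time_s"],s["ee_pos"],s["ee_rot"],s["contact_force"],s["finger_gap"])
E
```

```text
pics
scene {'fov_y': 56.0677151354685, 'cx': 322.3292067812449, 'cy': 198.64177544715858, 'R': array([[ 0.14063574,  0.98986241, -0.01984951],
       [ 0.62665492, -0.10451855, -0.7722561 ],
       [-0.76650193,  0.09616802, -0.63500119]]), 't': array([ 0.00614935, -0.34724192,  1.58360901])}
top {'fov_y': 50.26441051021778, 'cx': 317.51028037438766, 'cy': 208.70355940215413, 'R': array([[ 0.02142887, -0.99960719,  0.01806313],
       [-0.9909313 , -0.02363312, -0.13227488],
       [ 0.13264981, -0.01506482, -0.99104847]]), 't': array([-0.1125177 ,  0.60353363,  1.06276652])}
0.1 [ 0.17811242 -0.62452069  0.21352743] [[ 9.61664038e-01  2.74230106e-01 -3.56195694e-04]
 [ 2.74230293e-01 -9.61662335e-01  1.81670170e-03]
 [ 1.55654317e-04 -1.84473634e-03 -9.99998286e-01]] [ 0.5070862  -0.53550504  0.01593223] 0.09525066905457792
```

View pics/top0.png

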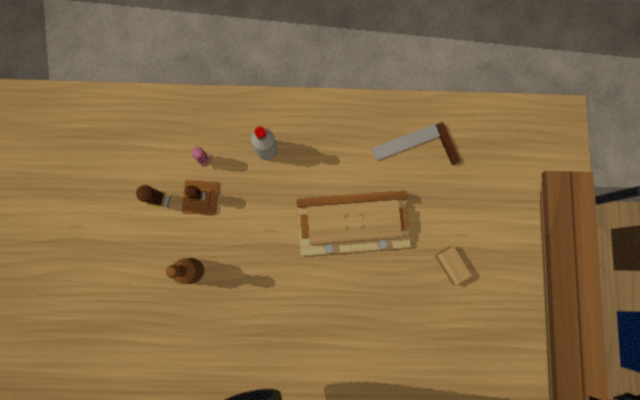

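View pics/scene0.png

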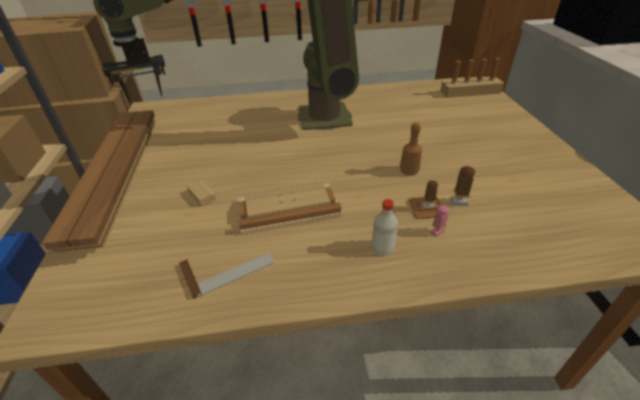

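The top view shows the jig with its rail (~355,222, corners visible), the stand with the small punch (~197,193), a larger dark punch (148,193) and a pink one (201,156). The mallet is at (185,270), the glue at (264,143) and the offcut at (455,265).

```bash
cat > h.py <<'E'
import numpy as np,cv2
from cell import optics,telemetry
def pts(n,d):
    c=optics.calibration(n);f=200/np.tan(np.radians(c["fov_y"]/2))
    v,u=np.mgrid[:400,:640]
    P=np.stack([(u-c["cx"])/f*d,(v-c["cy"])/f*d,d],-1)
    return (P-c["t"])@c["R"]
def ray(n,u,v,z):
    c=optics.calibration(n);f=200/np.tan(np.radians(c["fov_y"]/2))
    r=c["R"].T@np.array([(u-c["cx"])/f,(v-c["cy"])/f,1]);o=-c["R"].T@c["t"]
    return o+r*(z-o[2])/r[2]
E
python3 - <<'E'
from h import *
z=np.load("pics/top0.npz");p,d=z["p"],z["d"];P=pts("top",d)
for nm,(u0,u1,v0,v1) in dict(stand=(176,226,170,222),jig=(290,420,185,262)).items():
    Q=P[v0:v1,u0:u1];print(nm);print(np.round(Q[::5,::5,2]*1000).astype(int))
for u,v in [(197,193),(355,222),(210,200)]: print(u,v,P[v,u])
a=cv2.resize(p[165:227,170:234],None,fx=8,fy=8,interpolation=cv2.INTER_CUBIC)
b=cv2.resize(p[185:262,290:420],None,fx=6,fy=6,interpolation=cv2.INTER_CUBIC)
cv2.imwrite("pics/a1.png",a[:,:,::-1]);cv2.imwrite("pics/b1.png",b[:,:,::-1])
E
```

```text
stand
[[  2  -3  -1  -2  -1   4  -1  -3  -2   3]
 [  1  -2   1  -5  -1   2  -1   2   0   2]
 [  0   4   7   9   8  -3   0  -2   2  -1]
 [ -2  -1  10  96   9  11   3   7   6   1]
 [ -1   3 101 101  93  41  20  10   6   0]
 [ -1  -2   8  95  83  37   9   4  10   0]
 [ -1  -3   9  11   8  10  11  10   7   3]
 [ -3   2   8   9   6  11   6   9   5   1]
 [ -1   2  12   9  10  10   8   6  -1   5]
 [ -1   3  -2  -2   1  -1   3  -2   1  -2]
 [  2  -1  -2   1  -1  -3  -1   0  -2   5]]
jig
[[   0   -2    1    2   -1   -2    3    1   -1   -2    1   -1    0    0
    -1   -3    3    1    0    4    2   -1   -1    1    1    2]
 [   1    0    3    1   -1    4    1   -2    2    1    1    0   -3    1
     4   -2   -3    4   -3    2    1   -1    0   38    1    1]
 [  -1    0   -2    0    3    4    0   -4    0   -5   41   38   40   40
    36   43   37   40   40   42   42   41   42   37    1    0]
 [   0    1   39 1135   43   40   44   39   40   40   44   42   38   37
    41   40   41   37   43   31   46   47   20   19   -3   -2]
 [  -3   -2   43   37   42   37   31   51   48   48   45   43   47   47
    
[... 976 characters left out ...]
9   20   17   21    0   -1]
 [   2   -2   15   19   22   20   19   19   35   22   18   21   19   19
    17   18   21   19   36   33   18   19   19   16   18    0]
 [   1    0   19   17   15   17   17   32   31   20   20   20   19   18
    18   18   -2    3    0    3    3    2    1    2    1   -2]
 [   5    0    1    3    1    0   -2    1    3    4   -2   -1    2    3
     4   -1   -1    0   -3   -1    1   -1    0   -3   -5    1]
 [   1    0    4   -4    2    0   -1   -5    1   -2   -2    1    2    1
    -1    2   -4    0    0    0   -1   -3    1    0    1   -4]]
197 193 [0.63383673 0.20467237 0.07546852]
355 222 [ 0.57317703 -0.19596258  0.04515048]
210 200 [0.62701069 0.18756577 0.00729859]
```

View pics/a1.png

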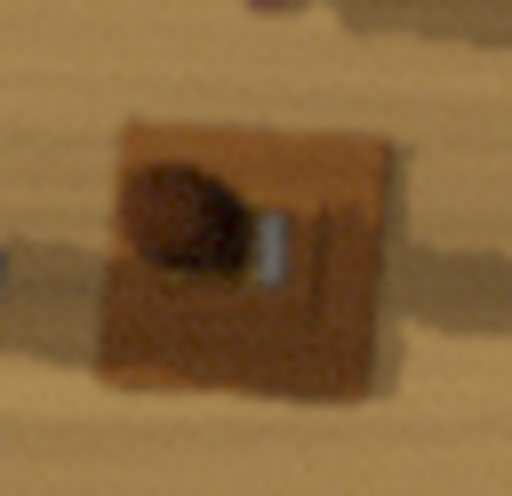

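View pics/b1.png

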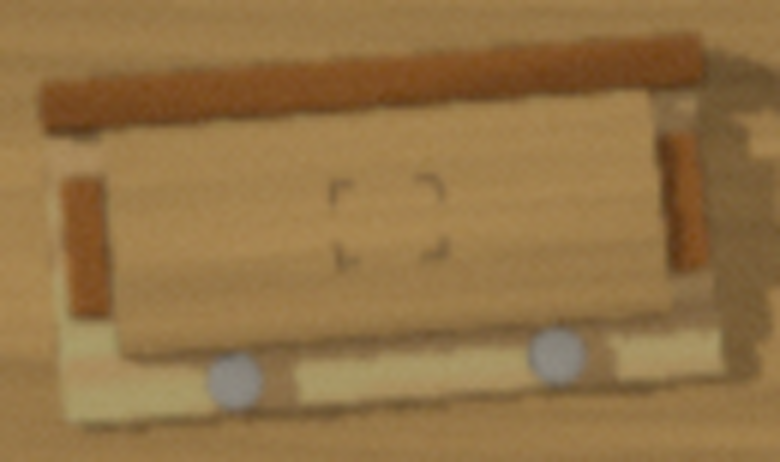

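The first crop shows the stand plate with its corners at (127,122),(390,138),(372,398),(100,378), and the foot's steel end right of the dark handle. The second shows pencil corners with outer points at (333,184),(440,178),(446,256),(340,266).

```bash
python3 - <<'E'
from h import *
def R(name,L,u0,v0,s,z): return np.array([ray(name,u0+(x+.5)/s-.5,v0+(y+.5)/s-.5,z) for x,y in L])
S=R("top",[(127,122),(390,138),(372,398),(100,378)],170,165,8,.008)
M=R("top",[(333,184),(440,178),(446,256),(340,266)],290,185,6,.047)
E_=R("top",[(103,132),(648,92),(670,305),(122,357)],290,185,6,.047)
for n,Q in(("stand",S),("mark",M),("rail",E_)):
    e=np.roll(Q,-1,0)-Q;print(n,Q.mean(0).round(4),np.linalg.norm(e,axis=1).round(4),"ang",np.degrees(np.arctan2(e[:,1],e[:,0])).round(1))
for n in("top","scene"):
    z=np.load(f"pics/{n}0.npz");P=pts(n,z["d"]);c=S.mean(0)
    m=(np.hypot(P[...,0]-c[0],P[...,1]-c[1])<.045)
    for a,b in((.025,.045),(.045,.065),(.065,.085),(.085,.11)):
        q=P[m&(P[...,2]>a)&(P[...,2]<b)];print(n,a,len(q),q.mean(0).round(4),q.min(0).round(3),q.max(0).round(3))
    # rail top / mark neighbours
    m=(abs(P[...,0]-M[:,0].mean())<.03)&(abs(P[...,1]-M[:,1].mean())<.06);print(n,"railz",np.median(P[m][:,2]))
    v,u=np.nonzero(m);
    if n=="scene":
        print(u.min(),u.max(),v.min(),v.max())
        p=z["p"];a=cv2.resize(p[165:225,395:475],None,fx=8,fy=8,interpolation=3);b=cv2.resize(p[170:235,235:345],None,fx=7,fy=7,interpolation=3)
        cv2.imwrite("pics/s1.png",a[:,:,::-1])
E
```

```text
stand [0.6348 0.2131 0.008 ] [0.088  0.0877 0.0902 0.0865] ang [-92.1 179.1  87.1  -2.3]
mark [ 0.5745 -0.1946  0.047 ] [0.0461 0.0337 0.0456 0.0354] ang [ -85.4 -175.2   96.7    5.6]
rail [ 0.5745 -0.1932  0.047 ] [0.2359 0.0923 0.2351 0.0967] ang [ -84.4 -174.3   96.7    6.2]
top 0.025 29 [0.634  0.2086 0.0373] [0.624 0.202 0.032] [0.651 0.23  0.044]
top 0.045 28 [0.633  0.2078 0.0536] [0.624 0.203 0.045] [0.649 0.226 0.063]
top 0.065 34 [0.6326 0.2083 0.0741] [0.624 0.203 0.067] [0.65  0.227 0.083]
top 0.085 120 [0.6359 0.2149 0.0973] [0.622 0.202 0.087] [0.651 0.229 0.104]
top railz 0.04716916603069482
scene 0.025 49 [0.6444 0.2137 0.0384] [0.626 0.203 0.031] [0.651 0.233 0.045]
scene 0.045 63 [0.6447 0.2149 0.0555] [0.627 0.205 0.046] [0.652 0.231 0.065]
scene 0.065 65 [0.6448 0.2144 0.0749] [0.624 0.204 0.065] [0.652 0.231 0.085]
scene 0.085 81 [0.6419 0.2154 0.0952] [0.623 0.204 0.085] [0.653 0.23  0.102]
scene railz 0.045934711066195455
265 315 189 350
```

View pics/s1.png

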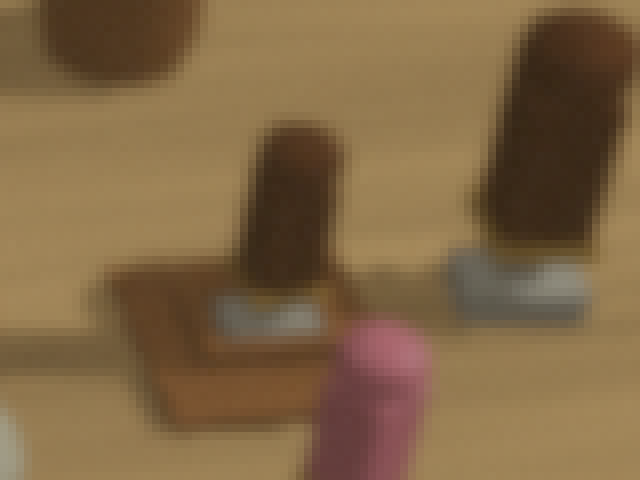

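The scene crop shows the small dark punch seated in its pocket with its foot inside the rim. The pink punch stands in front of it and the big punch well to the right. Both views agree on the punch at about (0.637, 0.215) and the mark at (0.5745, -0.1945), with the rail top at z ≈ 0.047. I start by lifting and turning.

```bash
python3 -m creep '[{"tz":-2,"wz":-0.12},{"tz":-2,"wz":-0.12},{"tz":-2,"wz":-0.12},{"tz":-2,"wz":-0.12},{"tz":-1,"wz":-0.12}]'
python3 -m creep '[{"wz":-0.12,"gripper":6},{"wz":-0.12},{"wz":-0.12},{"wz":-0.12},{"wz":-0.12}]'
cat > go.py <<'E'
import sys
from h import *
from scipy.spatial.transform import Rotation as Ro
# go.py x y z yaw(deg of tool y axis): remaining move in tool axes
x,y,z,a=map(float,sys.argv[1:5]);a=np.radians(a)
s=telemetry.get_state();R=np.array(s["ee_rot"]);p=np.array(s["ee_pos"])
Y=np.array([np.cos(a),np.sin(a),0]);Z=np.array([0,0,-1.]);T=np.stack([np.cross(Y,Z),Y,Z],1)
print("t",round(s["time_s"],2),"pos",p.round(4),"F",np.round(s["contact_force"],2),"gap",round(s["finger_gap"],4),"gf",s["gripper_force"])
print("t cm (cur axes)",(R.T@(np.array([x,y,z])-p)*100).round(2),"(target axes)",(T.T@(np.array([x,y,z])-p)*100).round(2),"w",Ro.from_matrix(R.T@T).as_rotvec().round(4))
E
python3 go.py .637 .215 .20 -2.2
python3 - <<'E'
from h import *
for u,v,n in((201,156,"pink"),(148,193,"big"),(185,270,"mallet"),(264,143,"glue")):
    P=pts("top",np.load("pics/top0.npz")["d"]);q=P[v-14:v+15,u-22:u+23].reshape(-1,3);q=q[(q[:,2]>.025)&(q[:,2]<.3)];print(n,np.percentile(q,2,axis=0).round(3),np.percentile(q,98,axis=0).round(3))
E
```

```text
t 0.1 pos [ 0.1781 -0.6245  0.2135] F [ 0.51 -0.54  0.02] gap 0.0953 gf 0.0
t cm (cur axes) [ 67.15 -68.15   1.49] (target axes) [85.65 42.63  1.35] w [-0.0015 -0.0013 -1.2546]
pink [0.721 0.192 0.028] [0.75  0.219 0.094]
big [0.605 0.299 0.037] [0.642 0.335 0.129]
mallet [0.413 0.193 0.029] [0.47  0.238 0.18 ]
glue [0.742 0.014 0.029] [0.788 0.069 0.162]invalid input
invalid input
```

```bash
python3 -m creep '[{"tx":0,"ty":0,"tz":-2,"wx":0,"wy":0,"wz":-0.12,"gripper":9.5},{"tx":0,"ty":0,"tz":-2,"wx":0,"wy":0,"wz":-0.12,"gripper":9.5}]'; python3 go.py .637 .215 .20 -2.2
```

```text
time_s: 0.27
ee_pos: [0.1779, -0.6237, 0.2522]
ee_rot: [[0.866, 0.5, -0.001], [0.5, -0.866, 0.005], [0.002, -0.005, -1.0]]
contact_force: [-1.0, -0.4, 0.4]
finger_gap: 0.0951
gripper_force: 0.0
t 0.27 pos [ 0.1779 -0.6237  0.2522] F [-0.97 -0.41  0.44] gap 0.0951 gf 0.0
t cm (cur axes) [ 81.68 -49.66   5.62] (target axes) [85.57 42.65  5.22] w [-0.0039 -0.0043 -1.0089]
```

```bash
python3 -m creep '[{"tx":0,"ty":0,"tz":-1,"wx":0,"wy":0,"wz":-0.12,"gripper":6},{"tx":0,"ty":0,"tz":-1,"wx":0,"wy":0,"wz":-0.12,"gripper":6},{"tx":0,"ty":0,"tz":-1,"wx":0,"wy":0,"wz":-0.12,"gripper":6},{"tx":0,"ty":0,"tz":-1,"wx":0,"wy":0,"wz":-0.12,"gripper":6},{"tx":0,"ty":0,"tz":-1,"wx":0,"wy":0,"wz":-0.12,"gripper":6}]' >/dev/null
python3 -m creep '[{"tx":0,"ty":0,"tz":0,"wx":0,"wy":0,"wz":-0.12,"gripper":6},{"tx":0,"ty":0,"tz":0,"wx":0,"wy":0,"wz":-0.12,"gripper":6},{"tx":0,"ty":0,"tz":0,"wx":0,"wy":0,"wz":-0.12,"gripper":6},{"tx":0,"ty":0,"tz":0,"wx":0,"wy":0,"wz":-0.05,"gripper":6}]' >/dev/null
python3 -m creep '[{"tx":3.5,"ty":1.7,"tz":0,"wx":0,"wy":0,"wz":0,"gripper":6},{"tx":3.5,"ty":1.7,"tz":0,"wx":0,"wy":0,"wz":0,"gripper":6},{"tx":3.5,"ty":1.7,"tz":0,"wx":0,"wy":0,"wz":0,"gripper":6},{"tx":3.5,"ty":1.7,"tz":0,"wx":0,"wy":0,"wz":0,"gripper":6},{"tx":3.5,"ty":1.7,"tz":0,"wx":0,"wy":0,"wz":0,"gripper":6}]'>/dev/null
python3 go.py .637 .215 .20 -2.2
```

```text
t 1.43 pos [ 0.271  -0.4521  0.3039] F [ 1.15 -1.13  0.47] gap 0.0599 gf 0.0
t cm (cur axes) [68.23 33.66 10.45] (target axes) [68.06 34.01 10.39] w [-0.0004 -0.001  -0.0053]
```

```bash
python3 -m creep '[{"tx":3.5,"ty":1.7,"tz":0,"wx":0,"wy":0,"wz":0,"gripper":6},{"tx":3.5,"ty":1.7,"tz":0,"wx":0,"wy":0,"wz":0,"gripper":6},{"tx":3.5,"ty":1.7,"tz":0,"wx":0,"wy":0,"wz":0,"gripper":6},{"tx":3.5,"ty":1.7,"tz":0,"wx":0,"wy":0,"wz":0,"gripper":6},{"tx":3.5,"ty":1.7,"tz":0,"wx":0,"wy":0,"wz":0,"gripper":6}]'>/dev/null
python3 -m creep '[{"tx":3.5,"ty":1.7,"tz":0,"wx":0,"wy":0,"wz":0,"gripper":6},{"tx":3.5,"ty":1.7,"tz":0,"wx":0,"wy":0,"wz":0,"gripper":6},{"tx":3.5,"ty":1.7,"tz":0,"wx":0,"wy":0,"wz":0,"gripper":6},{"tx":3.5,"ty":1.7,"tz":0,"wx":0,"wy":0,"wz":0,"gripper":6},{"tx":3.5,"ty":1.7,"tz":0,"wx":0,"wy":0,"wz":0,"gripper":6}]'>/dev/null
python3 -m creep '[{"tx":3.5,"ty":1.7,"tz":0,"wx":0,"wy":0,"wz":0,"gripper":6},{"tx":3.5,"ty":1.7,"tz":0,"wx":0,"wy":0,"wz":0,"gripper":6},{"tx":3.5,"ty":1.7,"tz":0,"wx":0,"wy":0,"wz":0,"gripper":6},{"tx":0,"ty":0,"tz":0,"wx":0,"wy":0,"wz":0,"gripper":6},{"tx":0,"ty":0,"tz":0,"wx":0,"wy":0,"wz":0,"gripper":6}]'>/dev/null
python3 go.py .637 .216 .20 -2.2
```

```text
t 2.68 pos [ 0.5111 -0.0072  0.3038] F [ 0.03 -0.52 -0.35] gap 0.0598 gf 0.0
t cm (cur axes) [22.79 11.73 10.35] (target axes) [22.78 11.72 10.38] w [-0.0018  0.0002 -0.0007]
```

```bash
python3 -m creep '[{"tx":3.2,"ty":1.67,"tz":0,"wx":0,"wy":0,"wz":0,"gripper":6},{"tx":3.2,"ty":1.67,"tz":0,"wx":0,"wy":0,"wz":0,"gripper":6},{"tx":3.2,"ty":1.67,"tz":0,"wx":0,"wy":0,"wz":0,"gripper":6},{"tx":3.2,"ty":1.67,"tz":1,"wx":0,"wy":0,"wz":0,"gripper":6},{"tx":3.2,"ty":1.67,"tz":1.5,"wx":0,"wy":0,"wz":0,"gripper":6}]'>/dev/null
python3 -m creep '[{"tx":3.2,"ty":1.67,"tz":2,"wx":0,"wy":0,"wz":0,"gripper":6},{"tx":3.2,"ty":1.67,"tz":2,"wx":0,"wy":0,"wz":0,"gripper":6},{"tx":0.4,"ty":0,"tz":2,"wx":0,"wy":0,"wz":0,"gripper":6},{"tx":0,"ty":0,"tz":1.5,"wx":0,"wy":0,"wz":0,"gripper":6},{"tx":0,"ty":0,"tz":0,"wx":0,"wy":0,"wz":0,"gripper":6}]'>/dev/null
python3 go.py .637 .216 .049 -2.2
```

```text
t 3.52 pos [0.6353 0.212  0.1993] F [-0.95 -0.92  0.52] gap 0.0601 gf 0.0
t cm (cur axes) [ 0.45  0.27 15.03] (target axes) [ 0.41  0.15 15.03] w [-0.0081  0.0031 -0.0055]
```

```bash
python3 - <<'E'
from h import *
o=[]
for n,(u0,u1,v0,v1) in (("top",(150,240,155,230)),("scene",(390,480,140,215))):
    p,d=optics.capture(n);o.append(cv2.resize(p[v0:v1,u0:u1],(400,333),interpolation=3))
cv2.imwrite("pics/c2.png",np.hstack(o)[:,:,::-1])
E
```

```text
(no output)
```

View pics/c2.png

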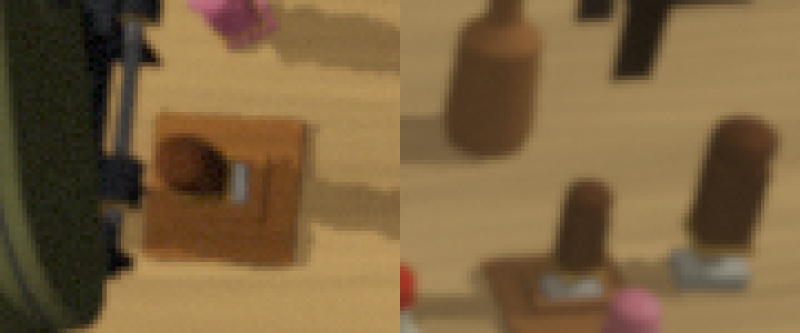

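The left half (top view) shows the gripper beside the stand, elevated. The right half (scene view) shows a finger above the punch, with clear room around the handle. I descend.

```bash
python3 -m creep '[{"tx":0.4,"ty":0.15,"tz":2,"wx":-0.006,"wy":0,"wz":0,"gripper":6},{"tx":0,"ty":0,"tz":2.5,"wx":0,"wy":0,"wz":0,"gripper":6},{"tx":0,"ty":0,"tz":2.5,"wx":0,"wy":0,"wz":0,"gripper":6},{"tx":0,"ty":0,"tz":0,"wx":0,"wy":0,"wz":0,"gripper":6}]'>/dev/null
python3 go.py .637 .216 .049 -2.2
```

```text
t 3.95 pos [0.6373 0.2157 0.1312] F [-1.09 -0.19 -1.58] gap 0.0601 gf 0.0
t cm (cur axes) [ 0.04 -0.03  8.22] (target axes) [ 0.03 -0.03  8.22] w [ 0.0002  0.0021 -0.0063]
```

```bash
python3 -m creep '[{"tx":0,"ty":0,"tz":2,"wx":0,"wy":0,"wz":0,"gripper":6},{"tx":0,"ty":0,"tz":2,"wx":0,"wy":0,"wz":0,"gripper":6},{"tx":0,"ty":0,"tz":2,"wx":0,"wy":0,"wz":0,"gripper":6},{"tx":0,"ty":0,"tz":1.5,"wx":0,"wy":0,"wz":0,"gripper":6},{"tx":0,"ty":0,"tz":0.6,"wx":0,"wy":0,"wz":0,"gripper":6}]'
python3 -m creep '[{"tx":0,"ty":0,"tz":0,"wx":0,"wy":0,"wz":0,"gripper":6},{"tx":0,"ty":0,"tz":0,"wx":0,"wy":0,"wz":0,"gripper":6}]' >/dev/null
python3 go.py .637 .216 .049 -2.2
```

```text
time_s: 4.37
ee_pos: [0.6399, 0.217, 0.0534]
ee_rot: [[0.044, 0.999, 0.005], [0.999, -0.044, -0.001], [-0.0, 0.005, -1.0]]
contact_force: [-0.5, -1.0, -0.6]
finger_gap: 0.06
gripper_force: 0.0
t 4.53 pos [0.6409 0.2177 0.0551] F [-0.13  0.62 -0.2 ] gap 0.06 gf 0.0
t cm (cur axes) [-0.19 -0.39  0.61] (target axes) [-0.19 -0.38  0.61] w [ 0.0076 -0.0005 -0.0051]
```

```bash
python3 -m creep '[{"tx":-0.1,"ty":-0.35,"tz":0.4,"wx":0.006,"wy":0,"wz":0,"gripper":6},{"tx":0,"ty":0,"tz":0,"wx":0,"wy":0,"wz":0,"gripper":4},{"tx":0,"ty":0,"tz":0,"wx":0,"wy":0,"wz":0,"gripper":3},{"tx":0,"ty":0,"tz":0,"wx":0,"wy":0,"wz":0,"gripper":3}]'
python3 go.py .637 .216 .049 -2.2
```

```text
time_s: 4.87
ee_pos: [0.6369, 0.2171, 0.0504]
ee_rot: [[0.043, 0.999, 0.001], [0.999, -0.043, 0.0], [0.0, 0.001, -1.0]]
contact_force: [-0.4, 0.3, -0.1]
finger_gap: 0.0455
gripper_force: 0.0
t 4.87 pos [0.6369 0.2171 0.0504] F [-0.45  0.29 -0.1 ] gap 0.0455 gf 0.0
t cm (cur axes) [-0.11  0.01  0.14] (target axes) [-0.11  0.01  0.14] w [ 0.001  -0.0003 -0.0045]
```

```bash
python3 -m creep '[{"tx":0,"ty":0,"tz":0,"wx":0,"wy":0,"wz":0,"gripper":2},{"tx":0,"ty":0,"tz":0,"wx":0,"wy":0,"wz":0,"gripper":2},{"tx":0,"ty":0,"tz":0,"wx":0,"wy":0,"wz":0,"gripper":2},{"tx":0,"ty":0,"tz":0,"wx":0,"wy":0,"wz":0,"gripper":2},{"tx":0,"ty":0,"tz":0,"wx":0,"wy":0,"wz":0,"gripper":2}]' >/dev/null
python3 -m creep '[{"tx":0,"ty":0,"tz":0,"wx":0,"wy":0,"wz":0,"gripper":2},{"tx":0,"ty":0,"tz":0,"wx":0,"wy":0,"wz":0,"gripper":2},{"tx":0,"ty":0,"tz":0,"wx":0,"wy":0,"wz":0,"gripper":2},{"tx":0,"ty":0,"tz":0,"wx":0,"wy":0,"wz":0,"gripper":2},{"tx":0,"ty":0,"tz":0,"wx":0,"wy":0,"wz":0,"gripper":2}]' >/dev/null
python3 go.py .637 .216 .049 -2.2; cat /dev/null; python3 -c "
from cell import telemetry as t;s=t.get_state();print(s['moment'])"
```

```text
t 5.7 pos [0.6367 0.2171 0.0499] F [-0.34  0.57  3.26] gap 0.029 gf 30.000356851232937
t cm (cur axes) [-0.1   0.03  0.09] (target axes) [-0.1   0.03  0.09] w [ 0.0003 -0.0001 -0.0046]
[ 0.01809545  0.0783486  -0.00975729]
```

```bash
python3 -m creep '[{"tx":0,"ty":0,"tz":-0.5,"wx":0,"wy":0,"wz":0,"gripper":2},{"tx":0,"ty":0,"tz":-1,"wx":0,"wy":0,"wz":0,"gripper":2},{"tx":0,"ty":0,"tz":-1.5,"wx":0,"wy":0,"wz":0,"gripper":2},{"tx":0,"ty":0,"tz":-2,"wx":0,"wy":0,"wz":0,"gripper":2},{"tx":0,"ty":0,"tz":-2,"wx":0,"wy":0,"wz":0,"gripper":2}]' >/dev/null
python3 -m creep '[{"tx":0,"ty":0,"tz":-2,"wx":0,"wy":0,"wz":0,"gripper":2},{"tx":0,"ty":0,"tz":-2,"wx":0,"wy":0,"wz":0,"gripper":2},{"tx":0,"ty":0,"tz":-2,"wx":0,"wy":0,"wz":0,"gripper":2},{"tx":0,"ty":0,"tz":0,"wx":0,"wy":0,"wz":0,"gripper":2},{"tx":0,"ty":0,"tz":0,"wx":0,"wy":0,"wz":0,"gripper":2}]' >/dev/null
python3 go.py .637 .216 .18 -2.2
python3 - <<'E'
from h import *
o=[]
for n,(u0,u1,v0,v1) in (("top",(150,240,155,230)),("scene",(385,475,130,205))):
    p,d=optics.capture(n);np.savez(f"pics/{n}3.npz",p=p,d=d);o.append(cv2.resize(p[v0:v1,u0:u1],(400,333),interpolation=3))
cv2.imwrite("pics/c3.png",np.hstack(o)[:,:,::-1])
E
```

```text
t 6.53 pos [0.6377 0.2173 0.1823] F [-0.89 -0.47 -2.73] gap 0.0291 gf 30.000042324682
t cm (cur axes) [-0.13 -0.06  0.23] (target axes) [-0.13 -0.06  0.23] w [ 0.0043 -0.0012 -0.0046]
```

View pics/c3.png

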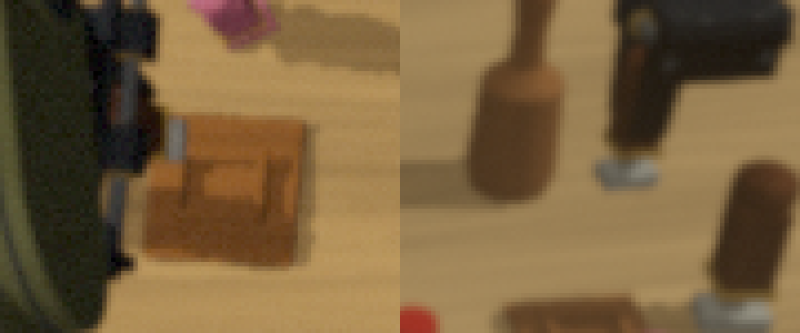

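The left half shows the lifted punch with its foot end at (175,140) and the empty pocket behind. The right half shows the punch held with its foot at (628,172). Next I locate the foot relative to the TCP by fitting its box model to the steel pixels.

```bash
cat > foot.py <<'E'
import sys
from h import *
# steel pixels near the predicted foot -> extents in tool-yaw frame about the TCP
def run(tag,new=False,down=.042,imgs=None):
    s=telemetry.get_state();p=np.array(s["ee_pos"]);R=np.array(s["ee_rot"])
    o=[]
    for n in("top","scene"):
        if new: I,d=optics.capture(n);np.savez(f"pics/{n}{tag}.npz",p=I,d=d)
        z=np.load(f"pics/{n}{tag}.npz");I,d=z["p"],z["d"];P=pts(n,d);L=(P-p)@R   # tool-frame coords
        hsv=cv2.cvtColor(I,cv2.COLOR_RGB2HSV)
        m=(abs(L[...,2]-down+.005)<.012)&(abs(L[...,0])<.03)&(abs(L[...,1])<.03)
        st=m&(hsv[...,1]<70)
        q=L[st]*1000
        print(n,len(q),"steel tool-frame mm min",np.percentile(q,4,axis=0).round(1),"max",np.percentile(q,96,axis=0).round(1),"mean",q.mean(0).round(1))
        h=(abs(L[...,2]-.022)<.008)&(abs(L[...,0])<.03)&(abs(L[...,1])<.03);q=L[h]*1000
        if len(q):print("  handle",len(q),np.percentile(q,4,axis=0).round(1),np.percentile(q,96,axis=0).round(1))
        v,u=np.nonzero(st);print("  px",u.min(),u.max(),v.min(),v.max())
        u0,v0=int(u.mean())-20,int(v.mean())-20
        o.append(cv2.resize(I[v0:v0+40,u0:u0+40],(400,400),interpolation=cv2.INTER_NEAREST));print("  crop",u0,v0)
    cv2.imwrite(f"pics/f{tag}.png",np.hstack(o)[:,:,::-1])
run(sys.argv[1],len(sys.argv)>2)
E
python3 foot.py 3
```

```text
top 27 steel tool-frame mm min [-16.   -7.   26.1] max [-9.5 11.9 32.2] mean [-12.9   2.2  28.6]
  handle 22 [-16.1  -7.1  26.1] [-9.9 12.  29.2]
  px 188 191 182 190
  crop 169 166
scene 65 steel tool-frame mm min [-13.9  -4.4  26.6] max [14.8 12.2 36.8] mean [ 0.   6.  31.2]
  handle 30 [-11.8  -5.7  15.1] [15.3 12.1 29.7]
  px 430 442 166 171
  crop 415 148
```

View pics/f3.png

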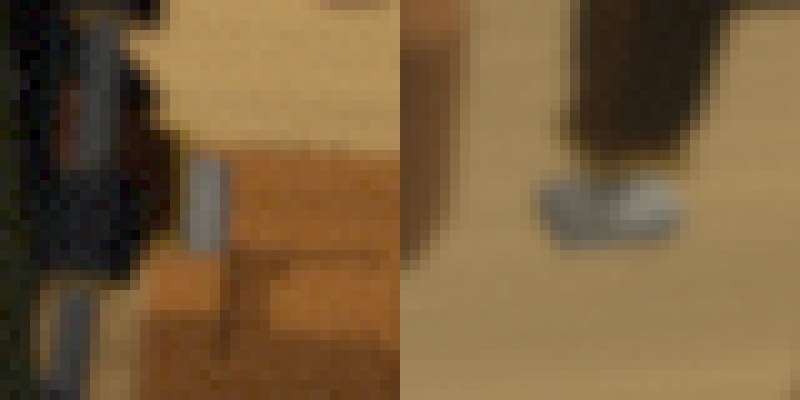

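The top crop shows the foot's end at px (188–191, 182–190), and the scene crop shows the whole foot, px (430–442, 166–171). The foot is centred within 2 mm under the TCP and square to the tool. I carry it to above the mark.

```bash
python3 -m creep '[{"tx":0,"ty":0,"tz":0,"wx":0,"wy":0,"wz":-0.07,"gripper":2},{"tx":0,"ty":0,"tz":0,"wx":0,"wy":0,"wz":-0.07,"gripper":2},{"tx":0,"ty":0,"tz":0,"wx":0,"wy":0,"wz":0,"gripper":2}]' >/dev/null
python3 go.py .5727 -.194 .13 5.7
```

```text
t 6.88 pos [0.6353 0.2167 0.177 ] F [ 0.    0.92 -2.37] gap 0.0292 gf 29.998782940674573
t cm (cur axes) [-40.25 -10.24   4.77] (target axes) [-40.24 -10.31   4.7 ] w [-0.004   0.0006 -0.0014]
```

```bash
python3 -m creep '[{"tx":-1.5,"ty":-0.4,"tz":0,"wx":0,"wy":0,"wz":0,"gripper":2},{"tx":-2.5,"ty":-0.65,"tz":0,"wx":0,"wy":0,"wz":0,"gripper":2},{"tx":-2.8,"ty":-0.71,"tz":0,"wx":0,"wy":0,"wz":0,"gripper":2},{"tx":-2.8,"ty":-0.71,"tz":0,"wx":0,"wy":0,"wz":0,"gripper":2},{"tx":-2.8,"ty":-0.71,"tz":0,"wx":0,"wy":0,"wz":0,"gripper":2}]' >/dev/null
python3 -m creep '[{"tx":-2.8,"ty":-0.71,"tz":0,"wx":0,"wy":0,"wz":0,"gripper":2},{"tx":-2.8,"ty":-0.71,"tz":0,"wx":0,"wy":0,"wz":0,"gripper":2},{"tx":-2.8,"ty":-0.71,"tz":0,"wx":0,"wy":0,"wz":0,"gripper":2},{"tx":-2.8,"ty":-0.71,"tz":0,"wx":0,"wy":0,"wz":0,"gripper":2},{"tx":-2.8,"ty":-0.71,"tz":0,"wx":0,"wy":0,"wz":0,"gripper":2}]' >/dev/null
python3 -m creep '[{"tx":-2.8,"ty":-0.71,"tz":0,"wx":0,"wy":0,"wz":0,"gripper":2},{"tx":-2.8,"ty":-0.71,"tz":0,"wx":0,"wy":0,"wz":0,"gripper":2},{"tx":-2.5,"ty":-0.71,"tz":0,"wx":0,"wy":0,"wz":0,"gripper":2},{"tx":-1.5,"ty":-0.4,"tz":0,"wx":0,"wy":0,"wz":0,"gripper":2},{"tx":0,"ty":0,"tz":0,"wx":0,"wy":0,"wz":0,"gripper":2}]' >/dev/null
python3 go.py .5727 -.194 .13 5.7
```

```text
t 8.13 pos [ 0.5777 -0.1537  0.1786] F [ 0.83  0.44 -0.83] gap 0.0293 gf 29.999346736294683
t cm (cur axes) [-3.96 -0.85  4.87] (target axes) [-3.96 -0.89  4.86] w [-0.002   0.0009 -0.0079]
```

```bash
python3 -m creep '[{"tx":-1.3,"ty":-0.3,"tz":0.5,"wx":0,"wy":0,"wz":-0.008,"gripper":2},{"tx":-1.7,"ty":-0.3,"tz":1,"wx":0,"wy":0,"wz":0,"gripper":2},{"tx":-0.9,"ty":-0.3,"tz":1,"wx":0,"wy":0,"wz":0,"gripper":2},{"tx":0,"ty":0,"tz":1,"wx":0,"wy":0,"wz":0,"gripper":2},{"tx":0,"ty":0,"tz":0.5,"wx":0,"wy":0,"wz":0,"gripper":2}]' >/dev/null
python3 -m creep '[{"tx":0,"ty":0,"tz":0,"wx":0,"wy":0,"wz":0,"gripper":2},{"tx":0,"ty":0,"tz":0,"wx":0,"wy":0,"wz":0,"gripper":2},{"tx":0,"ty":0,"tz":0,"wx":0,"wy":0,"wz":0,"gripper":2}]' >/dev/null
python3 go.py .5727 -.194 .13 5.7; python3 foot.py 4 new
```

```text
t 8.8 pos [ 0.5747 -0.1893  0.14  ] F [-0.27 -0.49 -2.31] gap 0.0292 gf 29.999728446855443
t cm (cur axes) [-0.44 -0.25  1.  ] (target axes) [-0.44 -0.25  1.  ] w [0.0006 0.0001 0.0063]Traceback (most recent call last):
  File "foot.py", line 21, in <module>
    run(sys.argv[1],len(sys.argv)>2)
    ~~~^^^^^^^^^^^^^^^^^^^^^^^^^^^^^
  File "foot.py", line 14, in run
    print(n,len(q),"steel tool-frame mm min",np.percentile(q,4,axis=0).round(1),"max",np.percentile(q,96,axis=0).round(1),"mean",q.mean(0).round(1))
                                             ~~~~~~~~~~~~~^^^^^^^^^^^^
    return _quantile_unchecked(
        a, q, axis, out, overwrite_input, method, keepdims, weights)
    return _ureduce(a,
                    func=_quantile_ureduce_func,
    ...<5 lines>...
                    overwrite_input=overwrite_input,
                    method=method)
    r = func(a, **kwargs)
    result = _quantile(arr,
                       quantiles=q,
    ...<2 lines>...
                       out=out,
                       weights=wgt)
    slices_having_nans = np.isnan(arr[-1, ...])
                                  ~~~^^^^^^^^^
IndexError: index -1 is out of bounds for axis 0 with size 0
```

```bash
sed -i 's/        if new:/        if n=="top" and new: continue\n        if new:/' foot.py
python3 -m creep '[{"tx":-0.4,"ty":-0.25,"tz":0.5,"wx":0,"wy":0,"wz":0.006,"gripper":2},{"tx":0,"ty":0,"tz":1,"wx":0,"wy":0,"wz":0,"gripper":2},{"tx":0,"ty":0,"tz":0.6,"wx":0,"wy":0,"wz":0,"gripper":2},{"tx":0,"ty":0,"tz":0,"wx":0,"wy":0,"wz":0,"gripper":2},{"tx":0,"ty":0,"tz":0,"wx":0,"wy":0,"wz":0,"gripper":2}]' >/dev/null
python3 go.py .5727 -.194 .11 5.7; python3 foot.py 4 new; python3 - <<'E'
from h import *
I=np.load("pics/scene4.npz")["p"];J=np.load("pics/scene0.npz")["p"]
o=[cv2.resize(k[160:220,255:310],(400,436),interpolation=3) for k in(J,I)]
cv2.imwrite("pics/g4.png",np.hstack(o)[:,:,::-1])
c=optics.calibration("scene");f=200/np.tan(np.radians(c["fov_y"]/2))
a=np.radians(5.7)
for n,w,h,z in(("mark",.017,.023,.047),("rail",.049,.119,.047)):
  for sx,sy in((1,-1),(1,1),(-1,1),(-1,-1)):
    X=np.array([.5745,-.1946,z])+np.array([np.cos(a)*w*sx-np.sin(a)*h*sy,np.sin(a)*w*sx+np.cos(a)*h*sy,0]);q=c["R"]@X+c["t"];u=q[0]/q[2]*f+c["cx"];v=q[1]/q[2]*f+c["cy"]
    print(n,sx,sy,"crop px",round((u-255)*400/55,0),round((v-160)*436/60,0))
E
```

```text
t 9.27 pos [ 0.5715 -0.1939  0.1174] F [ 0.98  0.13 -1.95] gap 0.029 gf 30.000058521836763
t cm (cur axes) [-0.02  0.12  0.74] (target axes) [-0.02  0.12  0.74] w [-0.0019 -0.0012 -0.0006]
scene 53 steel tool-frame mm min [-12.6  -2.6  28.7] max [16.1 11.2 39.5] mean [ 1.9  5.8 33.2]
  handle 21 [-6.4  1.9 14.2] [14.  14.3 29.6]
  px 280 291 185 191
  crop 265 167
mark 1 -1 crop px 173.0 309.0
mark 1 1 crop px 288.0 289.0
mark -1 1 crop px 273.0 238.0
mark -1 -1 crop px 160.0 257.0
rail 1 -1 crop px -65.0 404.0
rail 1 1 crop px 542.0 299.0
rail -1 1 crop px 483.0 155.0
rail -1 -1 crop px -85.0 248.0
```

View pics/g4.png

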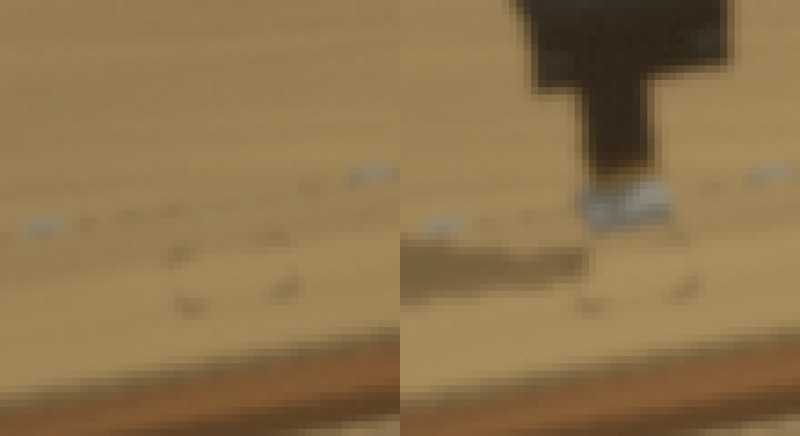

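The left crop (before) shows the pencil smudges at (188,308),(290,292),(272,238),(178,255), which match my projection from the top view within about 3 mm. The right crop shows the foot hanging square above the mark. I fine-align and descend.

```bash
python3 -m creep '[{"tx":0,"ty":0.15,"tz":0.8,"wx":0,"wy":0,"wz":0,"gripper":2},{"tx":0,"ty":0,"tz":0.8,"wx":0,"wy":0,"wz":0,"gripper":2},{"tx":0,"ty":0,"tz":0,"wx":0,"wy":0,"wz":0,"gripper":2},{"tx":0,"ty":0,"tz":0,"wx":0,"wy":0,"wz":0,"gripper":2},{"tx":0,"ty":0,"tz":0,"wx":0,"wy":0,"wz":0,"gripper":2}]' |grep -E "time|pos|contact"
python3 go.py .5732 -.1935 .09 5.7
```

```text
time_s: 9.73
ee_pos: [0.5736, -0.194, 0.1024]
contact_force: [-0.1, -0.3, -2.2]
t 9.73 pos [ 0.5736 -0.194   0.1024] F [-0.13 -0.34 -2.19] gap 0.0294 gf 29.99979892425472
t cm (cur axes) [ 0.05 -0.04  1.24] (target axes) [ 0.06 -0.04  1.24] w [-0.0004 -0.0002 -0.0004]
```

```bash
python3 -m creep '[{"tx":0.05,"ty":-0.03,"tz":0.3,"wx":0,"wy":0,"wz":0,"gripper":2},{"tx":0,"ty":0,"tz":0.3,"wx":0,"wy":0,"wz":0,"gripper":2},{"tx":0,"ty":0,"tz":0.1,"wx":0,"wy":0,"wz":0,"gripper":2},{"tx":0,"ty":0,"tz":0,"wx":0,"wy":0,"wz":0,"gripper":2},{"tx":0,"ty":0,"tz":0,"wx":0,"wy":0,"wz":0,"gripper":2}]' |grep -E "time|pos|contact"
python3 -m creep '[{"tx":0,"ty":0,"tz":0.1,"wx":0,"wy":0,"wz":0,"gripper":2},{"tx":0,"ty":0,"tz":0,"wx":0,"wy":0,"wz":0,"gripper":2}]' |grep -E "time|pos|contact"
python3 -m creep '[{"tx":0,"ty":0,"tz":0.1,"wx":0,"wy":0,"wz":0,"gripper":2},{"tx":0,"ty":0,"tz":0,"wx":0,"wy":0,"wz":0,"gripper":2}]' |grep -E "time|pos|contact"
python3 go.py .5732 -.1935 .09 5.7
```

```text
time_s: 10.15
ee_pos: [0.5733, -0.1936, 0.0955]
contact_force: [-0.5, 0.6, -2.2]
time_s: 10.32
ee_pos: [0.5734, -0.1936, 0.0946]
contact_force: [-0.1, 0.3, -2.5]
time_s: 10.48
ee_pos: [0.5733, -0.1936, 0.0935]
contact_force: [-0.1, -0.3, -1.7]
t 10.48 pos [ 0.5733 -0.1936  0.0935] F [-0.06 -0.29 -1.7 ] gap 0.029 gf 29.99968716816511
t cm (cur axes) [ 0.01 -0.01  0.35] (target axes) [ 0.01 -0.01  0.35] w [-0.0002 -0.0001 -0.0005]
```

```bash
python3 -m creep '[{"tx":0,"ty":0,"tz":0.1,"wx":0,"wy":0,"wz":0,"gripper":2},{"tx":0,"ty":0,"tz":0,"wx":0,"wy":0,"wz":0,"gripper":2}]' |grep -E "pos|contact"
python3 -m creep '[{"tx":0,"ty":0,"tz":0.1,"wx":0,"wy":0,"wz":0,"gripper":2},{"tx":0,"ty":0,"tz":0,"wx":0,"wy":0,"wz":0,"gripper":2}]' |grep -E "pos|contact"
python3 -m creep '[{"tx":0,"ty":0,"tz":0.1,"wx":0,"wy":0,"wz":0,"gripper":2},{"tx":0,"ty":0,"tz":0,"wx":0,"wy":0,"wz":0,"gripper":2}]' |grep -E "pos|contact"
python3 -m creep '[{"tx":0,"ty":0,"tz":0.1,"wx":0,"wy":0,"wz":0,"gripper":2},{"tx":0,"ty":0,"tz":0,"wx":0,"wy":0,"wz":0,"gripper":2}]' |grep -E "pos|contact"
python3 -m creep '[{"tx":0,"ty":0,"tz":0.1,"wx":0,"wy":0,"wz":0,"gripper":2},{"tx":0,"ty":0,"tz":0,"wx":0,"wy":0,"wz":0,"gripper":2}]' |grep -E "pos|contact"
```

```text
ee_pos: [0.5733, -0.1936, 0.0925]
contact_force: [-0.1, -0.3, -1.7]
ee_pos: [0.5732, -0.1936, 0.0914]
contact_force: [0.3, 0.3, -1.9]
ee_pos: [0.5733, -0.1936, 0.0904]
contact_force: [-0.1, 0.5, -1.5]
ee_pos: [0.5732, -0.1936, 0.0894]
contact_force: [0.5, 0.1, -2.5]
ee_pos: [0.5736, -0.1937, 0.0889]
contact_force: [-0.5, -0.6, -1.1]
```

```bash
for i in 1; do python3 -m creep '[{"tx":0,"ty":0,"tz":0.1,"wx":0,"wy":0,"wz":0,"gripper":2},{"tx":0,"ty":0,"tz":0,"wx":0,"wy":0,"wz":0,"gripper":2}]' |grep -E "pos|contact"; done
python3 -m creep '[{"tx":0,"ty":0,"tz":0.1,"wx":0,"wy":0,"wz":0,"gripper":2},{"tx":0,"ty":0,"tz":0,"wx":0,"wy":0,"wz":0,"gripper":2}]' |grep -E "pos|contact"
python3 -m creep '[{"tx":0,"ty":0,"tz":0.1,"wx":0,"wy":0,"wz":0,"gripper":2},{"tx":0,"ty":0,"tz":0,"wx":0,"wy":0,"wz":0,"gripper":2}]' |grep -E "pos|contact"
```

```text
ee_pos: [0.5738, -0.1939, 0.0886]
contact_force: [-1.2, 0.3, 3.8]
ee_pos: [0.5738, -0.1939, 0.0876]
contact_force: [-0.7, -0.3, 5.2]
ee_pos: [0.5739, -0.1939, 0.0867]
contact_force: [-1.8, 0.1, 5.6]
```

```bash
python3 -m creep '[{"tx":0,"ty":0,"tz":0.1,"wx":0,"wy":0,"wz":0,"gripper":2},{"tx":0,"ty":0,"tz":0,"wx":0,"wy":0,"wz":0,"gripper":2}]' |grep -E "pos|contact"
python3 -m creep '[{"tx":0,"ty":0,"tz":0.1,"wx":0,"wy":0,"wz":0,"gripper":2},{"tx":0,"ty":0,"tz":0,"wx":0,"wy":0,"wz":0,"gripper":2}]' |grep -E "pos|contact"
python3 -m creep '[{"tx":0,"ty":0,"tz":0.08,"wx":0,"wy":0,"wz":0,"gripper":2},{"tx":0,"ty":0,"tz":0,"wx":0,"wy":0,"wz":0,"gripper":2},{"tx":0,"ty":0,"tz":0,"wx":0,"wy":0,"wz":0,"gripper":2}]' |grep -E "pos|contact|rot|gap"
```

```text
ee_pos: [0.5739, -0.194, 0.0859]
contact_force: [-3.3, 0.9, 6.9]
ee_pos: [0.574, -0.194, 0.0852]
contact_force: [-2.7, 0.4, 7.9]
ee_pos: [0.5741, -0.194, 0.0848]
ee_rot: [[-0.099, 0.995, 0.002], [0.995, 0.099, -0.001], [-0.001, 0.001, -1.0]]
contact_force: [-3.1, 0.9, 9.8]
finger_gap: 0.0293
```

```bash
python3 -m creep '[{"tx":0,"ty":0,"tz":0.07,"wx":0,"wy":0,"wz":0,"gripper":2},{"tx":0,"ty":0,"tz":0,"wx":0,"wy":0,"wz":0,"gripper":2},{"tx":0,"ty":0,"tz":0,"wx":0,"wy":0,"wz":0,"gripper":2},{"tx":0,"ty":0,"tz":0,"wx":0,"wy":0,"wz":0,"gripper":2},{"tx":0,"ty":0,"tz":0,"wx":0,"wy":0,"wz":0,"gripper":2}]' |grep -E "pos|contact"
python3 -m creep '[{"tx":0,"ty":0,"tz":0,"wx":0,"wy":0,"wz":0,"gripper":2},{"tx":0,"ty":0,"tz":0,"wx":0,"wy":0,"wz":0,"gripper":2},{"tx":0,"ty":0,"tz":0,"wx":0,"wy":0,"wz":0,"gripper":2},{"tx":0,"ty":0,"tz":0,"wx":0,"wy":0,"wz":0,"gripper":2},{"tx":0,"ty":0,"tz":0,"wx":0,"wy":0,"wz":0,"gripper":2}]' |grep -E "pos|contact"
```

```text
ee_pos: [0.5742, -0.1941, 0.0844]
contact_force: [-3.9, 0.6, 10.2]
ee_pos: [0.5742, -0.1941, 0.0844]
contact_force: [-3.4, 0.6, 10.6]
```

Net push is about 12.5–13 N. I hold for a further 1.7 s.

```bash
python3 -m creep '[{"tx":0,"ty":0,"tz":0.02,"wx":0,"wy":0,"wz":0,"gripper":2},{"tx":0,"ty":0,"tz":0,"wx":0,"wy":0,"wz":0,"gripper":2},{"tx":0,"ty":0,"tz":0,"wx":0,"wy":0,"wz":0,"gripper":2},{"tx":0,"ty":0,"tz":0,"wx":0,"wy":0,"wz":0,"gripper":2},{"tx":0,"ty":0,"tz":0,"wx":0,"wy":0,"wz":0,"gripper":2}]' |grep -E "pos|contact"
python3 -m creep '[{"tx":0,"ty":0,"tz":0,"wx":0,"wy":0,"wz":0,"gripper":2},{"tx":0,"ty":0,"tz":0,"wx":0,"wy":0,"wz":0,"gripper":2},{"tx":0,"ty":0,"tz":0,"wx":0,"wy":0,"wz":0,"gripper":2},{"tx":0,"ty":0,"tz":0,"wx":0,"wy":0,"wz":0,"gripper":2},{"tx":0,"ty":0,"tz":0,"wx":0,"wy":0,"wz":0,"gripper":2}]' |grep -E "pos|contact"
python3 -m creep '[{"tx":0,"ty":0,"tz":0,"wx":0,"wy":0,"wz":0,"gripper":2},{"tx":0,"ty":0,"tz":0,"wx":0,"wy":0,"wz":0,"gripper":2},{"tx":0,"ty":0,"tz":0,"wx":0,"wy":0,"wz":0,"gripper":2},{"tx":0,"ty":0,"tz":0,"wx":0,"wy":0,"wz":0,"gripper":2},{"tx":0,"ty":0,"tz":0,"wx":0,"wy":0,"wz":0,"gripper":2}]' |grep -E "pos|contact"
python3 -m creep '[{"tx":0,"ty":0,"tz":0,"wx":0,"wy":0,"wz":0,"gripper":2},{"tx":0,"ty":0,"tz":0,"wx":0,"wy":0,"wz":0,"gripper":2},{"tx":0,"ty":0,"tz":0,"wx":0,"wy":0,"wz":0,"gripper":2},{"tx":0,"ty":0,"tz":0,"wx":0,"wy":0,"wz":0,"gripper":2},{"tx":0,"ty":0,"tz":0,"wx":0,"wy":0,"wz":0,"gripper":2}]' |grep -E "pos|contact"
```

```text
ee_pos: [0.5742, -0.1941, 0.0842]
contact_force: [-3.6, 1.3, 9.6]
ee_pos: [0.5742, -0.1941, 0.0842]
contact_force: [-3.9, 1.3, 10.0]
ee_pos: [0.5742, -0.1941, 0.0842]
contact_force: [-4.3, -0.2, 10.9]
ee_pos: [0.5742, -0.1941, 0.0842]
contact_force: [-3.6, 1.3, 10.6]
```

```bash
python3 -m creep '[{"tx":0,"ty":0,"tz":-0.1,"wx":0,"wy":0,"wz":0,"gripper":2},{"tx":0,"ty":0,"tz":-0.12,"wx":0,"wy":0,"wz":0,"gripper":2},{"tx":0,"ty":0,"tz":-0.12,"wx":0,"wy":0,"wz":0,"gripper":2},{"tx":0,"ty":0,"tz":-0.12,"wx":0,"wy":0,"wz":0,"gripper":2},{"tx":0,"ty":0,"tz":-0.12,"wx":0,"wy":0,"wz":0,"gripper":2}]' |grep -E "pos|contact"
python3 -m creep '[{"tx":0,"ty":0,"tz":-0.15,"wx":0,"wy":0,"wz":0,"gripper":2},{"tx":0,"ty":0,"tz":-0.2,"wx":0,"wy":0,"wz":0,"gripper":2},{"tx":0,"ty":0,"tz":-0.5,"wx":0,"wy":0,"wz":0,"gripper":2},{"tx":0,"ty":0,"tz":-1,"wx":0,"wy":0,"wz":0,"gripper":2},{"tx":0,"ty":0,"tz":-1.5,"wx":0,"wy":0,"wz":0,"gripper":2}]' |grep -E "pos|contact"
python3 -m creep '[{"tx":0,"ty":0,"tz":-2,"wx":0,"wy":0,"wz":0,"gripper":2},{"tx":0,"ty":0,"tz":-2,"wx":0,"wy":0,"wz":0,"gripper":2},{"tx":0,"ty":0,"tz":-2,"wx":0,"wy":0,"wz":0,"gripper":2},{"tx":0,"ty":0,"tz":0,"wx":0,"wy":0,"wz":0,"gripper":2},{"tx":0,"ty":0,"tz":0,"wx":0,"wy":0,"wz":0,"gripper":2}]' >/dev/null
python3 go.py .6367 .2165 .18 -2.2
```

```text
ee_pos: [0.5738, -0.1938, 0.0886]
contact_force: [-0.9, 0.7, 3.8]
ee_pos: [0.572, -0.193, 0.1197]
contact_force: [0.5, 0.1, -1.7]
t 16.15 pos [ 0.5742 -0.194   0.1829] F [ 0.58  0.9  -3.37] gap 0.029 gf 29.999646770011168
t cm (cur axes) [40.23 10.27  0.25] (target axes) [41.26  4.67  0.29] w [0.0031 0.0014 0.1374]
```

```bash
python3 - <<'E'
from h import *
p,d=optics.capture("top");np.savez("pics/top5.npz",p=p,d=d)
for i in range(3): p=p.astype(np.float32)+optics.capture("top")[0]
p=(p/4).astype(np.uint8)
cv2.imwrite("pics/h5.png",cv2.resize(p[172:220,176:226],None,fx=12,fy=12,interpolation=3)[:,:,::-1])
hsv=cv2.cvtColor(p,cv2.COLOR_RGB2HSV);m=np.zeros((400,640),np.uint8)
m[172:220,176:226]=((hsv[...,1]>150)*255).astype(np.uint8)[172:220,176:226]
c=max(cv2.findContours(m,0,2)[0],key=cv2.contourArea);b=cv2.boxPoints(cv2.minAreaRect(c));print(b)
Q=np.array([ray("top",*x,.008) for x in b]);print(Q.mean(0),np.linalg.norm(np.roll(Q,-1,0)-Q,axis=1),Q.round(4)[:,:2])
E
```

```text
[[181.56923 212.75386]
 [183.41231 179.57848]
 [218.36    181.52   ]
 [216.51692 214.69539]]
[0.6342027  0.21440705 0.008     ] [0.08948481 0.09345509 0.08952989 0.09248631] [[0.5909 0.2605]
 [0.6804 0.2613]
 [0.6775 0.1678]
 [0.588  0.168 ]]
```

View pics/h5.png

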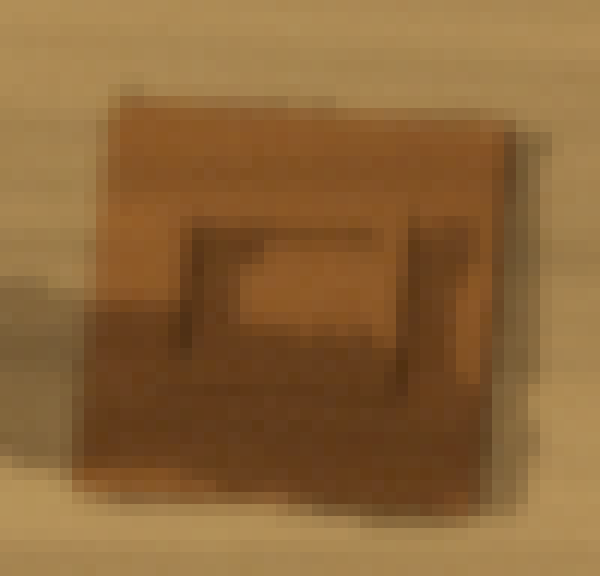

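The averaged crop shows the empty pocket. The +y inner wall is at x≈185, the -y rim outer face at x≈398, the +x wall at y≈228 and the -x rim outer face at y≈385. That puts the pocket centre near (277,293).

```bash
python3 -c "
from h import *
print(ray('top',198.6,195.96,.018),ray('top',199.9,197.1,.008))"; python3 -m creep '[{"tx":1.5,"ty":0.4,"tz":0,"wx":0,"wy":0,"wz":0.03,"gripper":2},{"tx":2.5,"ty":0.6,"tz":0,"wx":0,"wy":0,"wz":0.03,"gripper":2},{"tx":2.8,"ty":0.6,"tz":0,"wx":0,"wy":0,"wz":0.03,"gripper":2},{"tx":2.8,"ty":0.5,"tz":0,"wx":0,"wy":0,"wz":0.03,"gripper":2},{"tx":2.8,"ty":0.4,"tz":0,"wx":0,"wy":0,"wz":0.02,"gripper":2}]' >/dev/null
python3 -m creep '[{"tx":2.8,"ty":0.3,"tz":0,"wx":0,"wy":0,"wz":0,"gripper":2},{"tx":2.8,"ty":0.3,"tz":0,"wx":0,"wy":0,"wz":0,"gripper":2},{"tx":2.8,"ty":0.3,"tz":0,"wx":0,"wy":0,"wz":0,"gripper":2},{"tx":2.8,"ty":0.3,"tz":0,"wx":0,"wy":0,"wz":0,"gripper":2},{"tx":2.8,"ty":0.3,"tz":0,"wx":0,"wy":0,"wz":0,"gripper":2}]' >/dev/null
python3 -m creep '[{"tx":2.8,"ty":0.3,"tz":0,"wx":0,"wy":0,"wz":0,"gripper":2},{"tx":2.8,"ty":0.3,"tz":0,"wx":0,"wy":0,"wz":0,"gripper":2},{"tx":2.5,"ty":0.3,"tz":0,"wx":0,"wy":0,"wz":0,"gripper":2},{"tx":1.5,"ty":0.1,"tz":0,"wx":0,"wy":0,"wz":0,"gripper":2},{"tx":0,"ty":0,"tz":0,"wx":0,"wy":0,"wz":0,"gripper":2}]' >/dev/null
python3 go.py .636 .216 .18 -2.2
```

```text
[0.63547811 0.21556233 0.018     ] [0.63406488 0.21460386 0.008     ]
t 17.6 pos [0.6284 0.1686 0.1797] F [-0.44 -0.82 -2.4 ] gap 0.0295 gf 29.999936712702038
t cm (cur axes) [ 4.76  0.58 -0.03] (target axes) [ 4.76  0.58 -0.03] w [-0.0023 -0.0004  0.0005]
```

```bash
python3 -m creep '[{"tx":1.5,"ty":0.2,"tz":0,"wx":0,"wy":0,"wz":0,"gripper":2},{"tx":1.7,"ty":0.2,"tz":1,"wx":0,"wy":0,"wz":0,"gripper":2},{"tx":1.2,"ty":0.1,"tz":1.5,"wx":0,"wy":0,"wz":0,"gripper":2},{"tx":0.3,"ty":0,"tz":2,"wx":0,"wy":0,"wz":0,"gripper":2},{"tx":0,"ty":0,"tz":1.5,"wx":0,"wy":0,"wz":0,"gripper":2}]' >/dev/null
python3 -m creep '[{"tx":0,"ty":0,"tz":0.5,"wx":0,"wy":0,"wz":0,"gripper":2},{"tx":0,"ty":0,"tz":0,"wx":0,"wy":0,"wz":0,"gripper":2},{"tx":0,"ty":0,"tz":0,"wx":0,"wy":0,"wz":0,"gripper":2},{"tx":0,"ty":0,"tz":0,"wx":0,"wy":0,"wz":0,"gripper":2}]' >/dev/null
python3 go.py .635 .216 .068 -2.2
```

```text
t 18.35 pos [0.6368 0.2125 0.1174] F [-0.42  0.11 -0.67] gap 0.0294 gf 29.999627528741257
t cm (cur axes) [ 0.34 -0.2   4.94] (target axes) [ 0.34 -0.19  4.94] w [ 0.0018 -0.0005 -0.0032]
```

```bash
python3 -m creep '[{"tx":0.34,"ty":-0.2,"tz":1,"wx":0,"wy":0,"wz":0,"gripper":2},{"tx":0,"ty":0,"tz":1.5,"wx":0,"wy":0,"wz":0,"gripper":2},{"tx":0,"ty":0,"tz":1.3,"wx":0,"wy":0,"wz":0,"gripper":2},{"tx":0,"ty":0,"tz":0.5,"wx":0,"wy":0,"wz":0,"gripper":2},{"tx":0,"ty":0,"tz":0,"wx":0,"wy":0,"wz":0,"gripper":2}]' >/dev/null
python3 -m creep '[{"tx":0,"ty":0,"tz":0,"wx":0,"wy":0,"wz":0,"gripper":2},{"tx":0,"ty":0,"tz":0,"wx":0,"wy":0,"wz":0,"gripper":2},{"tx":0,"ty":0,"tz":0,"wx":0,"wy":0,"wz":0,"gripper":2}]' >/dev/null
python3 go.py .635 .216 .05 -2.2
```

```text
t 19.02 pos [0.6348 0.2164 0.0741] F [ 0.3  -0.08 -1.56] gap 0.029 gf 29.999853599147173
t cm (cur axes) [-0.04  0.02  2.41] (target axes) [-0.04  0.03  2.41] w [ 0.0015 -0.0005 -0.0027]
```

```bash
python3 -m creep '[{"tx":0,"ty":0,"tz":0.4,"wx":0,"wy":0,"wz":0,"gripper":2},{"tx":0,"ty":0,"tz":0.4,"wx":0,"wy":0,"wz":0,"gripper":2},{"tx":0,"ty":0,"tz":0.3,"wx":0,"wy":0,"wz":0,"gripper":2},{"tx":0,"ty":0,"tz":0,"wx":0,"wy":0,"wz":0,"gripper":2}]' |grep -E "pos|contact"
python3 -m creep '[{"tx":0,"ty":0,"tz":0.2,"wx":0,"wy":0,"wz":0,"gripper":2},{"tx":0,"ty":0,"tz":0.2,"wx":0,"wy":0,"wz":0,"gripper":2},{"tx":0,"ty":0,"tz":0,"wx":0,"wy":0,"wz":0,"gripper":2},{"tx":0,"ty":0,"tz":0,"wx":0,"wy":0,"wz":0,"gripper":2}]' |grep -E "pos|contact"
python3 -m creep '[{"tx":0,"ty":0,"tz":0.2,"wx":0,"wy":0,"wz":0,"gripper":2},{"tx":0,"ty":0,"tz":0.2,"wx":0,"wy":0,"wz":0,"gripper":2},{"tx":0,"ty":0,"tz":0,"wx":0,"wy":0,"wz":0,"gripper":2},{"tx":0,"ty":0,"tz":0,"wx":0,"wy":0,"wz":0,"gripper":2}]' |grep -E "pos|contact"
python3 go.py .635 .216 .05 -2.2
```

```text
ee_pos: [0.6333, 0.216, 0.061]
contact_force: [0.3, 0.0, -2.1]
ee_pos: [0.634, 0.2162, 0.058]
contact_force: [0.8, -0.3, -2.9]
ee_pos: [0.6339, 0.2162, 0.054]
contact_force: [0.2, -0.0, -2.5]
t 20.02 pos [0.6339 0.2162 0.054 ] F [ 0.19 -0.05 -2.55] gap 0.0294 gf 29.999706870003138
t cm (cur axes) [-0.02  0.11  0.4 ] (target axes) [-0.02  0.11  0.4 ] w [-0.0004  0.0001 -0.0026]
```

Inside the pocket, no contact yet. I go the last millimetres until I feel the floor.

```bash
python3 -m creep '[{"tx":0,"ty":0.08,"tz":0.2,"wx":0,"wy":0,"wz":0,"gripper":2},{"tx":0,"ty":0,"tz":0.1,"wx":0,"wy":0,"wz":0,"gripper":2},{"tx":0,"ty":0,"tz":0,"wx":0,"wy":0,"wz":0,"gripper":2}]' |grep -E "pos|contact"
python3 -m creep '[{"tx":0,"ty":0,"tz":0.1,"wx":0,"wy":0,"wz":0,"gripper":2},{"tx":0,"ty":0,"tz":0,"wx":0,"wy":0,"wz":0,"gripper":2}]' |grep -E "pos|contact"
python3 -m creep '[{"tx":0,"ty":0,"tz":0.1,"wx":0,"wy":0,"wz":0,"gripper":2},{"tx":0,"ty":0,"tz":0,"wx":0,"wy":0,"wz":0,"gripper":2}]' |grep -E "pos|contact"
```

```text
ee_pos: [0.6347, 0.2161, 0.0508]
contact_force: [1.0, -0.1, -2.2]
ee_pos: [0.6348, 0.2162, 0.05]
contact_force: [0.1, 0.1, -1.6]
ee_pos: [0.6352, 0.2163, 0.0499]
contact_force: [-1.1, -0.7, 1.8]
```

```bash
python3 -m creep '[{"tx":0,"ty":0,"tz":0,"wx":0,"wy":0,"wz":0,"gripper":3.2},{"tx":0,"ty":0,"tz":0,"wx":0,"wy":0,"wz":0,"gripper":4},{"tx":0,"ty":0,"tz":0,"wx":0,"wy":0,"wz":0,"gripper":6},{"tx":0,"ty":0,"tz":0,"wx":0,"wy":0,"wz":0,"gripper":6},{"tx":0,"ty":0,"tz":0,"wx":0,"wy":0,"wz":0,"gripper":6}]' |grep -E "pos|contact|gap"
python3 -m creep '[{"tx":0,"ty":0,"tz":0,"wx":0,"wy":0,"wz":0,"gripper":6},{"tx":0,"ty":0,"tz":0,"wx":0,"wy":0,"wz":0,"gripper":6},{"tx":0,"ty":0,"tz":0,"wx":0,"wy":0,"wz":0,"gripper":6}]' |grep -E "pos|contact|gap|force"
```

```text
ee_pos: [0.635, 0.2163, 0.0493]
contact_force: [-0.3, 0.4, 0.7]
finger_gap: 0.0533
ee_pos: [0.6349, 0.2162, 0.0492]
contact_force: [-0.0, -0.6, -0.2]
finger_gap: 0.0596
gripper_force: 0.0
```

```bash
python3 -m creep '[{"tx":0,"ty":0,"tz":-1,"wx":0,"wy":0,"wz":0,"gripper":6},{"tx":0,"ty":0,"tz":-2,"wx":0,"wy":0,"wz":0,"gripper":6},{"tx":0,"ty":0,"tz":-2.5,"wx":0,"wy":0,"wz":0,"gripper":6},{"tx":0,"ty":0,"tz":-2.5,"wx":0,"wy":0,"wz":0,"gripper":6},{"tx":0,"ty":0,"tz":-2.5,"wx":0,"wy":0,"wz":0,"gripper":6}]' >/dev/null
python3 -m creep '[{"tx":0,"ty":0,"tz":-2.5,"wx":0,"wy":0,"wz":0,"gripper":6},{"tx":0,"ty":0,"tz":-2,"wx":0,"wy":0,"wz":0,"gripper":6},{"tx":0,"ty":0,"tz":0,"wx":0,"wy":0,"wz":0,"gripper":6},{"tx":0,"ty":0,"tz":0,"wx":0,"wy":0,"wz":0,"gripper":6},{"tx":0,"ty":0,"tz":0,"wx":0,"wy":0,"wz":0,"gripper":6}]' |grep -E "pos|contact"
python3 - <<'E'
from h import *
p,d=optics.capture("scene");P=pts("scene",d);m=np.hypot(P[...,0]-.635,P[...,1]-.215)<.045
for a,b in((.025,.045),(.045,.065),(.065,.085),(.085,.11)):
    q=P[m&(P[...,2]>a)&(P[...,2]<b)];print(len(q),q.mean(0).round(4),q.max(0).round(3))
cv2.imwrite("pics/end.png",cv2.resize(p[140:215,390:480],(720,600),interpolation=3)[:,:,::-1])
E
```

```text
ee_pos: [0.6343, 0.216, 0.1984]
contact_force: [-1.0, -0.6, -0.7]
49 [0.6428 0.2135 0.0387] [0.651 0.232 0.045]
63 [0.6435 0.2131 0.0553] [0.651 0.23  0.064]
69 [0.6431 0.2136 0.0751] [0.65  0.229 0.085]
77 [0.6407 0.2151 0.0954] [0.651 0.231 0.103]
```

The handle is upright: its centroid is constant over height, and its top is at 0.10 m as at the start. The arm is clear, so I hand in.

```bash
python3 -c "
from cell import env;print(env.sign_off())"
```

```text
the job is handed in; nothing more can be done
None
```

The job is handed in, verdict not shown: I pressed the punch on the mark at an estimated 12–13 N for over 2 s, lifted it straight up, set it upright and released it in its pocket, and the arm never went near the mallet, glue bottle or offcut.

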